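Seat a splined arbor in a weld positioner and hold it down

ROBOT

A 6-joint arm with a two-finger parallel gripper is mounted at the origin on the work surface. World frame = base frame: x ahead of the robot, y to its left, z up, the work surface at z = 0. Lengths are in mm, angles in rad, forces in N, time in s.
With the tool pointing down it reaches from about 400 to 925 mm from the base axis. Payload 12.5 kg.
Tool frame: the origin (TCP) lies midway between the tips of the shut fingers; the grasp point (between the pads) lies 19 mm behind it (env.pinch_z is the z of the grasp point in the tool frame, in mm); z points along the fingers, y is the line along which they close (so a half turn about z gives the same grasp; the last joint's range is limited). The gripper opens to 95 mm and grips with 3 to 60 N. Pads are 20 mm wide; open, the fingers measure 119 mm over their backs; the gripper's body (75 mm by 180 mm) begins 59 mm behind the grasp point.
Start: joints at [1.014, 0.491, 1.559, -0, 1.092, -0.106], TCP at [272.29, 562.588, 214.661] pointing down, gripper open.
Joint ranges: [-3.1, 3.1], [-0.84, 2.19], [0.05, 2.79], [-1.13, 4.28], [0.06, 2.93], [-2.69, 2.69]. Speed limits (rad/s): [2.22, 2.22, 2.79, 3.14, 3.14, 3.14].

INTERFACE

Orientations are given as [roll, pitch, yaw] about the fixed x, y, z axes, in that order (R = Rz(yaw) Ry(pitch) Rx(roll)).
In Python, from cell import env, eyes gives the robot as it stands.
- The arm moves only by the shell command python3 -m inch 'ROWS'. ROWS is JSON, a list of rows, each a list of 3 entries, a list of its own where there are three numbers: the shift along the tool's x, y, z in units of 60 mm (1.0 is 60 mm), then the turn about the tool's z in units of 5 degrees (1.0 is 5 degrees), then the closure, from -1 (fully open) to 1 (shut). In form: [[[tx, ty, tz], turn, claw], ...]. A call has exactly 10 rows; each row shifts and turns the commanded pose from where the row before left it, along the tool's axes as they then stand; what a row does not reach is not made up. A row lasts 1/8 s, in which the tool goes at most 62.5 mm and 10.7 degrees, less where a joint would pass 70% of its speed; a pose out of reach is approached as far as the arm can. A call is refused whole if a number of a shift passes 1 or a number of a turn 1, either way. A call with a gripper value outside its range is refused whole. The fingers move at their own pace and stop on an object; the grip force is fixed at half the most. Time passes only in rows, so rows that do not move let the fingers close, or fill a call up. It gives the time, the measured TCP pose, the force, the opening and the grip force at its end, in the units of the state.
- env.state(): the state, without advancing time (a new reading comes with each control period).
- eyes.read_camera(name): name is "scene" or "top" or "wrist"; returns a dict with "pixels" (480x640x3 uint8, red, green, blue), "fx", "fy", "cx", "cy" (pixels), "distortion" ([k1, k2, p1, p2, k3] as OpenCV has them; the pictures are not rectified), "extrinsics" (4x4, takes a point from world to camera coordinates). Camera axes: x right, y down, z forward; pixel columns grow to the right and rows downward; lengths in mm; the calibration is good to about 2 mm. A picture is of the moment at which its call begins. There is no depth.
- env.job_done(): hands the job in; it is judged then, once.
Trained networks look in a picture, given as the dict that the camera call returned (one of the last four; its "shot" number tells which), for a name from the list of things; names that differ only in an ending like _2 or _b are one class to them, and where a whole thing is asked for, a point or a joint stands for the part that bears it (a point fixed in the world has none). Each returns a list of dicts, best first, with "score" (0 to 1); they miss things now and then, are a little off and sometimes report something else, mostly with a low value. They report only what shows in the picture. A call takes as long as a camera call.
- eyes.boxes_of(name, picture): "centre" ([row, column] in pixels, amid what is visible of it).
- eyes.cut_out(name, picture): "mask" (480x640 bool, what is visible of it) and "centre" ([row, column] in pixels, amid what is visible of it).
- eyes.spot_point(name, picture): "centre" ([row, column] in pixels: a listed point, or the origin of a listed thing).
The state is a dict: "t": time; "joints": joint angles; "qvel": joint speeds; "tau": joint torques, N m; "eef_pos": TCP position; "tcp_rot": TCP orientation; "ft_force": force on the tool from outside, world axes, zero at the start; "moment": the same for the moment, N m; "opening": opening from 0.0 (shut) to 1.0 (fully open); "grip_force": force on a finger pad.
Only numpy, scipy, OpenCV 4.12 (cv2) and the standard library are available. Lean on these libraries where they do the work, as an engineer would, in place of code of your own. Each camera call takes 0.05 s, during which the arm holds its last target. There are 200 camera calls.

TASK

Unlock the bench weld positioner by turning its yellow hex lock ring counter-clockwise (seen from above) to its stop. Then take the arbor with the brass cone out of the rack, turn it until its four splines mesh with the grooves in the positioner's socket, and slide it fully home against the ejector spring, until its shoulder sits flat on the ring. Finish while still holding it pressed down there, and leave the red-topped spare, the can, the hammer and the magnet where they are.

Things in the scene. Friction and masses are not known exactly. Their poses are not given: they have to be found in the camera images.
- positioner: Bench weld positioner, fixed: dark base plate 150x150x12, blue drum 112 diameter, its top 70 above the table; grey motor box 60x80 on its +x side, 53 to 113 from the axis, top 58 above the table. Origin on the table on the spindle axis, z up. The drum's top has a cross-shaped socket (see socket).
- socket (a point): On the spindle axis at the lock ring's top face, 94 above the table. Axes parallel to positioner; does not turn with the ring. The socket has four grooves along +x, -x, +y, -y of this frame, each 9 wide, reaching past 20 from the axis, from 24 to 52 below this point.
- lock_ring (a joint): Yellow hex lock ring on the drum, round the socket: 62 across flats, 24 tall (70 to 94 above the table), hole 48 wide. Hinge about the spindle axis, counter-clockwise from above positive, 0 to 0.785 (hard stop), starts at 0 to 0.12, stays where left (friction 0.12 N m). At 0 two of its flats face the positioner's +x and -x, the others every 60 degrees; they turn with it.
- ring_tabs (a point): On the spindle axis at the ring's underside, 70 above the table; turns with the ring. Four red tabs in the ring, 8 wide, 6 thick, along x and y of this frame, reach in to 12 from the axis. Ring joint near 0: they cover the grooves and block the splines; at 0.785 they lie midway between the grooves and the splines pass.
- ejector (a joint): Copper spring pin, 11 diameter, in the middle of the socket; value = how far it is pushed down (m), 0 to 0.016. Free top 54 above the table (40 below the ring's top). It pushes up with 7.6 N at 0 and 12.6 N at 0.012, its value when the arbor is home. It lifts the arbor's shoulder 12 off the ring unless somebody presses.
- arbor: Pipe-centring arbor, steel, 0.4 to 0.6 kg. Origin on its axis at the underside of the round shoulder (dark disc 56 diameter, z 0 to 8), z up. Above it a square neck, a brass cone on top to z 66. It stands in one of the rack's two holes, at any yaw, shoulder on the rack's top. Fully home, its origin coincides with socket, in any of four quarter turns.
- arbor_neck (a point): Centre of the arbor's square neck, 28 above its origin: 26x26, z 8 to 48 above the origin, flats facing the arbor's x and y. Grip it there.
- arbor_tip (a point): Bottom end of the arbor's stem, 52 below its origin. The stem has four splines along +x, -x, +y, -y of the arbor, 36 tip to tip, each 6 thick, 52 long, lower edges rounded.
- rack: Fixed black block 90x210x60 tall, origin under its centre. Two round holes 41 diameter, 56 deep, at y = -55 and +55 of the rack; one holds the arbor, the other the spare.
- spare: Spare arbor, leave alone: same shoulder and a plain round stem, round red knob 28 diameter, its top 38 above the shoulder's underside. Origin as the arbor's.
- spray: Closed can with a yellow label, 52 diameter, 105 tall, leave alone. Origin under its centre.
- hammer: Hammer lying on the table, leave alone. Origin under its middle, handle to its -x.
- magnet: Red L-shaped welding magnet, 90x80x22, leave alone. Origin under the long leg's centre.

How it is judged:
By the outcome, as a careful person would: the job done as asked, in the order asked, and still so for the second after the job is handed in, while the arm keeps its last pose, push and grip.
It also fails if it takes over 56 s, if anything falls off the work surface, if the arm or the gripper's body presses on something with over 40 N, if the wrist force passes 120 N, or if a joint passes its speed limit or range.

## Working session

There is one attempt and no reset: what is moved stays moved. The work goes in short steps, Python scripts to look and compute and a shell command to move; the robot and the scene stay as the last step left them, time stands still between calls to the robot, and variables do not carry over. Pictures are saved under pics/ and viewed, at most 10 in all, crops included, and the job is handed in when it is done.

```bash
ls; mkdir -p pics
cat > h.py <<'E'
import numpy as np, cv2
from cell import env, eyes
def K(p): return np.array([[p['fx'],0,p['cx']],[0,p['fy'],p['cy']],[0,0,1.]])
def ray(p,rc):
    u=cv2.undistortPoints(np.array([[[rc[1],rc[0]]]],float),K(p),np.array(p['distortion'],float))[0,0]
    E=np.array(p['extrinsics']);R,t=E[:3,:3],E[:3,3]
    return -R.T@t, R.T@np.array([u[0],u[1],1])
def onz(p,rc,z):
    c,d=ray(p,rc); return c+d*(z-c[2])/d[2]
def proj(p,P):
    E=np.array(p['extrinsics']);q,_=cv2.projectPoints(np.array(P,float).reshape(-1,3),cv2.Rodrigues(E[:3,:3])[0],E[:3,3],K(p),np.array(p['distortion'],float))
    return q[:,0,::-1]
def save(p,n,crop=None,s=1):
    im=p['pixels'][:,:,::-1]
    if crop: im=im[crop[0]:crop[1],crop[2]:crop[3]]
    cv2.imwrite('pics/'+n,cv2.resize(im,None,fx=s,fy=s,interpolation=cv2.INTER_CUBIC))
E
python3 - <<'E'
from h import *
np.set_printoptions(precision=1,suppress=True)
H=dict(positioner=0,socket=94,lock_ring=70,ring_tabs=70,arbor=60,arbor_neck=88,spare=60,rack=0,spray=0,hammer=0,magnet=0)
for cam in ['top','scene']:
    p=eyes.read_camera(cam); save(p,cam+'1.png')
    print(cam,np.array(p['extrinsics']).tolist(),p['fx'])
    for n,z in H.items():
        r=eyes.spot_point(n,p)
        print(n,[(round(d['score'],2),np.round(d['centre']),onz(p,d['centre'],z)) for d in r[:2]])
print(env.state(),env.pinch_z)
E
```

```text
pics
top [[-0.014069660916593438, -0.9993260076108315, -0.03390538532871537, 108.43221984508212], [-0.990897129109122, 0.018475235804326248, -0.13334746036304648, 608.2056841726059], [0.1338839951786314, 0.03172059543216567, -0.9904892122887744, 901.4614423143377], [0.0, 0.0, 0.0, 1.0]] 496.32699399169707
positioner [(0.7, array([273., 469.]), array([ 524.9, -182.6,    0. ]))]
socket [(0.9, array([275., 478.]), array([ 517.1, -174.5,   94. ]))]Traceback (most recent call last):
  File "<stdin>", line 8, in <module>
ValueError: it knows: arbor, arbor_neck, arbor_tip, hammer, magnet, positioner, rack, ring_tabs, socket, spare, spray
```

Run:
```python
from h import *
np.set_printoptions(precision=1,suppress=True)
H=dict(positioner=0,socket=94,ring_tabs=70,arbor=60,arbor_neck=88,spare=60,rack=0,spray=0,hammer=0,magnet=0)
for cam in ['top','scene']:
    p=eyes.read_camera(cam); save(p,cam+'1.png')
    for n,z in H.items():
        r=eyes.spot_point(n,p)
        print(n,[(round(d['score'],2),np.round(d['centre']),onz(p,d['centre'],z)) for d in r[:2]])
s=env.state();print(s['t'],s['tcp_rot'],s['opening'],s['ft_force'],env.pinch_z)
```

```text
positioner [(0.76, array([273., 465.]), array([ 525.7, -174.7,    0. ]))]
socket [(0.75, array([272., 479.]), array([ 522.7, -175.6,   94. ]))]
ring_tabs []
arbor [(0.65, array([280., 262.]), array([517.4, 216. ,  60. ]))]
arbor_neck [(0.84, array([278., 262.]), array([518.6, 210.2,  88. ]))]
spare [(0.56, array([266., 328.]), array([540.1,  93.2,  60. ]))]
rack [(0.95, array([272., 297.]), array([533. , 155.7,   0. ]))]
spray [(0.89, array([327., 372.]), array([424.4,  10.6,   0. ])), (0.63, array([271., 480.]), array([ 528.6, -204.9,    0. ]))]
hammer [(0.83, array([151., 345.]), array([778.3,  55.5,   0. ]))]
magnet [(0.84, array([285., 184.]), array([511.5, 381.7,   0. ])), (0.62, array([272., 466.]), array([ 527.6, -175.8,    0. ]))]
positioner [(0.7, array([247., 193.]), array([ 510.4, -173.5,    0. ])), (0.24, array([250., 356.]), array([524.2, 157.6,   0. ]))]
socket [(0.84, array([210., 185.]), array([ 518.2, -173.4,   94. ]))]
ring_tabs [(0.75, array([221., 190.]), array([ 521., -167.,   70.]))]
arbor [(0.74, array([222., 386.]), array([515.4, 214.7,  60. ]))]
arbor_neck [(0.63, array([213., 385.]), array([523.4, 209.9,  88. ]))]
spare [(0.82, array([232., 331.]), array([548.2, 105.2,  60. ]))]
rack [(0.86, array([250., 357.]), array([523.6, 160.3,   0. ]))]
spray [(0.67, array([222., 286.]), array([417.9,  13.4,   0. ]))]
hammer [(0.81, array([347., 307.]), array([781.8,  58.5,   0. ]))]
magnet [(0.91, array([245., 460.]), array([512. , 376.4,   0. ]))]
1.25 [3.1 0.  2.7] 1.0006182376305308 [-0.2  0.6 -0.5] -18.8
```

View pics/top1.png

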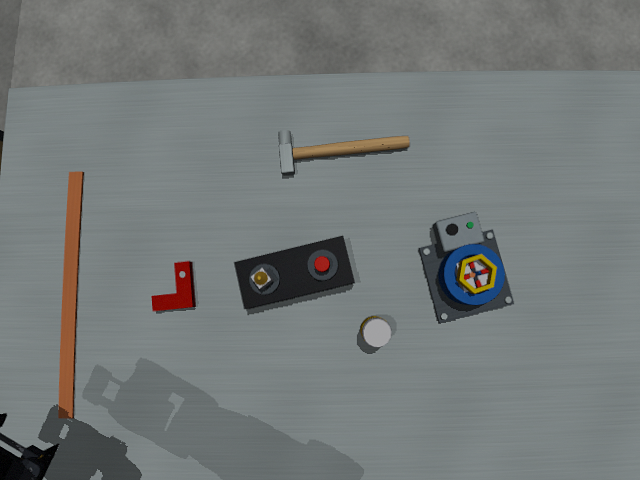

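View pics/scene1.png

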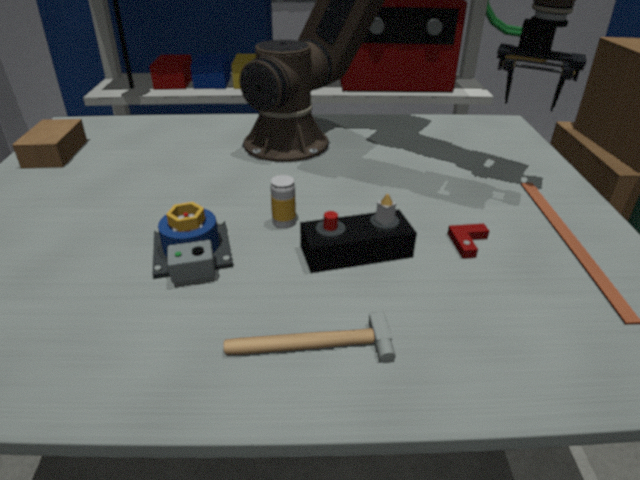

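The top view shows the positioner's ring at about (273,477), the rack at (272,297) with the brass-cone arbor at (278,262) and the red spare at (265,322), and the can at (330,376). The scene view agrees. The positioner's yaw looks like about 0.24. Next I'll hover over the ring to look with the wrist camera.

```bash
cat > to.py <<'E'
import sys
from h import *
from scipy.spatial.transform import Rotation as R
def to(x,y,z,yaw):
    s=env.state(); r=R.from_euler('xyz',s['tcp_rot'])
    d=r.inv().apply(np.array([x,y,z])-s['eef_pos'])/60
    w=(yaw-s['tcp_rot'][2]+np.pi)%(2*np.pi)-np.pi
    print('shift',d.round(3),'turn first-axes',round(-np.degrees(w)/5,2),'units; t',round(s['t'],2),'pos',np.round(s['eef_pos'],1),'rot',np.round(s['tcp_rot'],4),'q',np.round(s['joints'],2))
if __name__=='__main__': to(*map(float,sys.argv[1:5]))
E
python3 to.py 520 -174 214 1.87
```

```text
shift [-9.065 -9.251  0.01 ] turn first-axes 9.41 units; t 1.25 pos [272.3 562.6 214.7] rot [3.1415 0.     2.6908] q [ 1.01  0.49  1.56 -0.    1.09 -0.11]
```

```bash
python3 -m inch '[[[-0.7,-0.71,0],0,-1],[[-0.7,-0.71,0],0,-1],[[-0.7,-0.71,0],0,-1],[[-0.7,-0.71,0],0,-1],[[-0.7,-0.71,0],0,-1],[[-0.7,-0.71,0],0,-1],[[-0.7,-0.71,0],0,-1],[[-0.7,-0.71,0],0,-1],[[-0.7,-0.71,0],0,-1],[[-0.7,-0.71,0],0,-1]]' && python3 -m inch '[[[-0.69,-0.72,0],0,-1],[[-0.69,-0.72,0],0,-1],[[-0.68,-0.71,0],0,-1],[[0,0,0],1,-1],[[0,0,0],1,-1],[[0,0,0],1,-1],[[0,0,0],1,-1],[[0,0,0],1,-1],[[0,0,0],1,-1],[[0,0,0],1,-1]]'
python3 - <<'E'
from h import *
np.set_printoptions(precision=1,suppress=True)
p=eyes.read_camera('wrist'); save(p,'w1.png')
E=np.array(p['extrinsics']); print('cam',-E[:3,:3].T@E[:3,3])
for n,z in dict(socket=94,ring_tabs=70,positioner=0).items():
    print(n,[(round(d['score'],2),np.round(d['centre']),onz(p,d['centre'],z)) for d in eyes.spot_point(n,p)[:2]])
p=eyes.read_camera('top')
for n,z in dict(arbor=60,arbor_neck=88,rack=0).items():
    print(n,[(round(d['score'],2),np.round(d['centre']),onz(p,d['centre'],z)) for d in eyes.spot_point(n,p)[:2]])
E
python3 to.py 520 -174 214 1.87
```

```text
t: 2.5
eef_pos: [465.2, -5.9, 214.9]
tcp_rot: [3.141, 0.001, 2.691]
ft_force: [1.5, 1.7, -0.6]
opening: 0.997
grip_force: 0.0
t: 3.75
eef_pos: [519.8, -173.8, 214.7]
tcp_rot: [3.141, 0.0, 2.077]
ft_force: [-0.4, -0.7, 0.2]
opening: 0.998
grip_force: 0.0
cam [ 480.1 -107.1  384.6]
socket [(0.62, array([231., 318.]), array([ 517.4, -176.9,   94. ]))]
ring_tabs [(0.68, array([224., 322.]), array([ 519.5, -174.9,   70. ])), (0.23, array([  5., 322.]), array([430.9, -15.1,  70. ]))]
positioner [(0.92, array([210., 322.]), array([ 520.6, -176.2,    0. ]))]
arbor [(0.77, array([277., 265.]), array([521.3, 209. ,  60. ])), (0.65, array([151., 345.]), array([759.2,  56.7,  60. ]))]
arbor_neck [(0.81, array([280., 261.]), array([516. , 212.5,  88. ])), (0.58, array([274., 464.]), array([ 521.2, -150.3,   88. ]))]
rack [(0.56, array([274., 295.]), array([529.5, 159.7,   0. ]))]
shift [-0.004  0.002  0.011] turn first-axes 2.42 units; t 4.15 pos [ 519.8 -173.8  214.6] rot [ 3.1415 -0.      2.0808] q [-0.44  0.38  1.75  0.    1.01 -0.95]
```

View pics/w1.png

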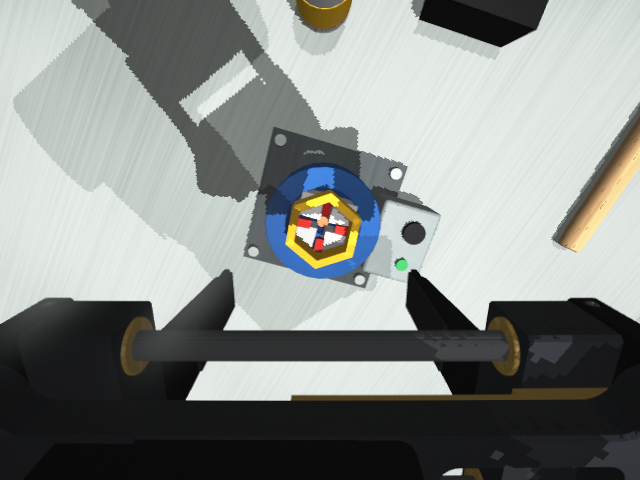

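The wrist view shows the ring at about (322,230), with the red tabs near the grooves, and the plate's bolts at (280,139), (396,173), (253,252) and (360,281). Next I'll refine by fitting the ring's hex outline and the plate's yaw.

```bash
cat > ring.py <<'E'
from h import *
from scipy.optimize import minimize
def hexfit(p,x0,box):
    hsv=cv2.cvtColor(p['pixels'],cv2.COLOR_RGB2HSV)
    m=cv2.inRange(hsv,(20,150,60),(34,255,255)); k=np.zeros_like(m); k[box[0]:box[1],box[2]:box[3]]=255; m&=k
    n,l,st,_=cv2.connectedComponentsWithStats(m); m=(l==1+np.argmax(st[1:,4])).astype(np.uint8)
    pts=np.argwhere(m)[:,::-1].astype(np.int32); S=8
    tgt=np.zeros((480*2,640*2),np.uint8)
    hull=cv2.convexHull(pts); cv2.fillConvexPoly(tgt,hull*2+1,1)
    def cost(v):
        a=v[2]+np.radians(30+60*np.arange(6)); r=31/np.cos(np.pi/6)
        P=np.concatenate([np.c_[v[0]+r*np.cos(a),v[1]+r*np.sin(a),np.full(6,z)] for z in (70,94)])
        q=proj(p,P)[:,::-1]; im=np.zeros_like(tgt)
        cv2.fillConvexPoly(im,cv2.convexHull(((q*2+.5)*256).astype(np.int32)),1,shift=8)
        return (im!=tgt).sum()/tgt.sum()
    best=min((minimize(cost,[x0[0],x0[1],a],method='Nelder-Mead',options=dict(initial_simplex=np.array([x0[0],x0[1],a])+np.array([[0,0,0],[5,0,0],[0,5,0],[0,0,.15]]))) for a in np.arange(0,1.047,.17)),key=lambda o:o.fun)
    return best.x,best.fun
E
python3 - <<'E'
from ring import *
np.set_printoptions(precision=3,suppress=True)
p=eyes.read_camera('wrist')
print(hexfit(p,(519,-175),(150,300,230,400)))
B=np.array([onz(p,rc,12)[:2] for rc in [(139,280),(173,396),(281,360),(252,253)]])
print(B.mean(0),[np.degrees(np.arctan2(*(B[i-1]-B[i])[::-1])) for i in range(4)],[np.linalg.norm(B[i-1]-B[i]) for i in range(4)])
p=eyes.read_camera('top')
print(hexfit(p,(519,-175),(230,310,440,510)))
E
```

```text
(array([ 521.241, -175.954,    0.306]), np.float64(0.017072455265473747))
[ 521.94  -177.199] [np.float64(-76.5241381191927), np.float64(-166.64765792007614), np.float64(103.85484253522725), np.float64(13.012286098155636)] [np.float64(131.40303489122843), np.float64(130.23054808147253), np.float64(132.18595246582828), np.float64(131.10886917087663)]
(array([ 520.552, -174.561,    0.303]), np.float64(0.03711742999782939))
```

```bash
python3 to.py 521 -175.4 75 1.876
```

```text
shift [-0.033  0.005  2.327] turn first-axes 2.34 units; t 4.25 pos [ 519.8 -173.8  214.6] rot [ 3.1415 -0.      2.0805] q [-0.44  0.38  1.75  0.    1.01 -0.95]
```

```bash
python3 -m inch '[[[-0.033,0.005,0],0.78,-1],[[0,0,0.4],0.78,-1],[[0,0,0.6],0.78,-1],[[0,0,0.6],0,-1],[[0,0,0.4],0,-1],[[0,0,0.227],0,-1],[[0,0,0.1],0,-1],[[0,0,0],0,-1],[[0,0,0],0,1],[[0,0,0],0,1]]' && python3 to.py 521 -175.4 75 1.876
```

```text
t: 5.5
eef_pos: [521.3, -175.5, 75.6]
tcp_rot: [3.141, 0.001, 1.876]
ft_force: [-0.2, -0.1, -1.4]
opening: 0.846
grip_force: 0.0
shift [ 0.003 -0.004  0.01 ] turn first-axes -0.0 units; t 5.5 pos [ 521.3 -175.5   75.6] rot [3.1407e+00 7.0000e-04 1.8758e+00] q [-0.44  0.57  1.88  0.    0.69 -0.75]
```

```bash
python3 -m inch '[[[0,0,0],0,1],[[0,0,0],0,1],[[0,0,0],0,1],[[0,0,0],0,1],[[0,0,0],0,1],[[0,0,0],-0.2,1],[[0,0,0],-0.5,1],[[0,0,0],-0.8,1],[[0,0,0],-0.8,1],[[0,0,0],-0.8,1]]' && python3 -c "
from h import *
s=env.state();print(s['moment'],s['ft_force'],s['tcp_rot'],s['opening'])"
```

```text
t: 6.75
eef_pos: [523.4, -175.0, 75.3]
tcp_rot: [3.138, 0.003, 2.148]
ft_force: [15.0, 8.1, -4.6]
opening: 0.653
grip_force: 30.0
[ 1.14232029 -2.03014418 -0.14867223] [14.9981823   8.09125302 -4.56603411] [3.13770776e+00 2.92014408e-03 2.14793892e+00] 0.6528441837241196
```

```bash
python3 -m inch '[[[0,0.04,0],-0.6,1],[[0,0,0],-0.8,1],[[0,0,0],-0.8,1],[[0,0,0],-0.8,1],[[0,0,0],-0.8,1],[[0,0,0],-0.6,1],[[0,0,0],-0.4,1],[[0,0,0],-0.3,1],[[0,0,0],-0.2,1],[[0,0,0],0,1]]' && python3 -c "
from h import *
s=env.state();print(s['moment'],s['ft_force'],s['tcp_rot'],s['opening'])"
```

```text
t: 8.0
eef_pos: [523.9, -174.1, 75.2]
tcp_rot: [3.14, 0.002, 2.606]
ft_force: [5.3, 2.2, 0.3]
opening: 0.648
grip_force: 30.2
[ 0.25820248 -0.89029011 -1.2518828 ] [5.31630927 2.15480529 0.32449516] [3.14027755e+00 1.72277444e-03 2.60624840e+00] 0.6482506686522019
```

```bash
python3 -m inch '[[[0,0,0],-0.2,1],[[0,0,0],-0.2,1],[[0,0,0],-0.2,1],[[0,0,0],0,1],[[0,0,0],0,1],[[0,0,0],0.2,1],[[0,0,0],0,-1],[[0,0,0],0,-1],[[0,0,0],0,-1],[[0,0,0],0,-1]]' && python3 -c "
from h import *
s=env.state();print(s['moment'],s['ft_force'],s['tcp_rot'],s['opening'])"
```

```text
t: 9.25
eef_pos: [522.9, -174.1, 75.0]
tcp_rot: [-3.142, -0.0, 2.644]
ft_force: [-0.2, 0.4, -0.7]
opening: 0.983
grip_force: 0.0
[-0.01191335  0.03691549 -0.02336208] [-0.19021669  0.4254091  -0.71351557] [-3.14157622e+00 -2.24689777e-04  2.64385380e+00] 0.9830583193110546
```

```bash
python3 -m inch '[[[0,0,-0.3],0,-1],[[0,0,-0.6],0,-1],[[0,0,-0.8],0,-1],[[0,0,-0.63],0,-1],[[0,0,0],1,-1],[[0,0,0],1,-1],[[0,0,0],1,-1],[[0,0,0],1,-1],[[0,0,0],1,-1],[[0,0,0],1,-1]]'
python3 - <<'E'
from ring import *
np.set_printoptions(precision=3,suppress=True)
for c,b in (('wrist',(140,310,220,410)),('top',(230,310,440,510))):
    p=eyes.read_camera(c); f=hexfit(p,(521.5,-175),b); print(f, 'joint mod 60deg',(f[0][2]-.234)%1.0472)
E
python3 to.py 518 211 215 2.0
```

```text
t: 10.5
eef_pos: [522.9, -174.1, 214.7]
tcp_rot: [-3.141, -0.0, 2.117]
ft_force: [-0.2, -0.3, -0.3]
opening: 0.999
grip_force: 0.0
(array([ 521.097, -175.895,   -0.048]), np.float64(0.02244329957955824)) joint mod 60deg 0.7652105562894148
(array([ 520.733, -174.273,   -0.053]), np.float64(0.03979125896934116)) joint mod 60deg 0.7604201118930547
shift [ 5.520e+00  3.276e+00 -3.000e-03] turn first-axes 1.37 units; t 10.6 pos [ 522.9 -174.1  214.8] rot [-3.1415e+00 -1.0000e-04  2.1192e+00] q [-0.44  0.39  1.74  0.    1.01 -0.99]
```

```bash
python3 -m inch '[[[0.69,0.41,0],0,-1],[[0.69,0.41,0],0,-1],[[0.69,0.41,0],0,-1],[[0.69,0.41,0],0,-1],[[0.69,0.41,0],0,-1],[[0.69,0.41,0],0,-1],[[0.69,0.41,0],0,-1],[[0.69,0.406,0],0,-1],[[0,0,0],0,-1],[[0,0,0],0,-1]]'
python3 - <<'E'
from h import *
np.set_printoptions(precision=2,suppress=True)
p=eyes.read_camera('wrist'); save(p,'w2.png',(60,340,180,460),2)
for n,z in dict(arbor=60,arbor_neck=88,rack=0,spare=60).items():
    print(n,[(round(d['score'],2),np.round(d['centre']),onz(p,d['centre'],z)) for d in eyes.spot_point(n,p)[:2]])
E
python3 to.py 518 211 215 2.0
```

```text
t: 11.85
eef_pos: [517.6, 210.7, 214.7]
tcp_rot: [-3.141, 0.0, 2.122]
ft_force: [0.9, 0.3, -0.4]
opening: 1.001
grip_force: 0.0
arbor [(0.73, array([401., 424.]), array([732.93,  88.42,  60.  ])), (0.57, array([224., 325.]), array([521.4 , 209.06,  60.  ]))]
arbor_neck [(0.65, array([232., 323.]), array([519.71, 207.09,  88.  ]))]
rack [(0.91, array([252., 305.]), array([527.52, 155.11,   0.  ]))]
spare [(0.57, array([317., 290.]), array([543.68, 101.38,  60.  ]))]
shift [ 0.012  0.008 -0.001] turn first-axes 1.36 units; t 12.1 pos [518.  210.1 214.9] rot [3.1414e+00 1.0000e-04 2.1191e+00] q [ 0.27  0.4   1.72 -0.    1.02 -0.28]
```

View pics/w2.png

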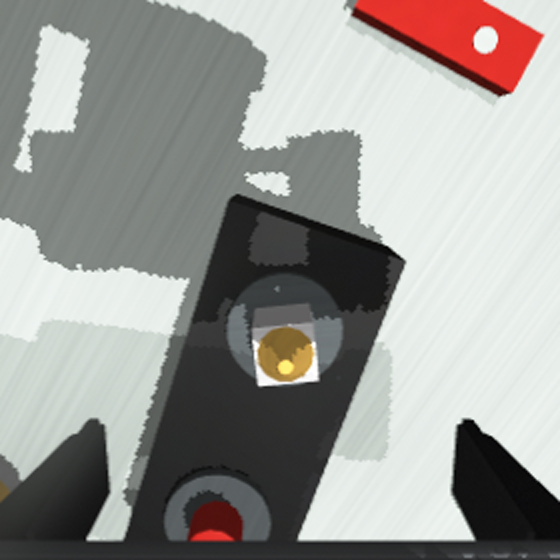

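The wrist crop shows the neck's white top face with corners at about (254,328), (313,322), (319,381) and (260,387) in the crop, brass cone centred, with the shoulder disc beneath it. Next I'll fit the square.

Run:
```python
from h import *
np.set_printoptions(precision=2,suppress=True)
p=eyes.read_camera('wrist')
hsv=cv2.cvtColor(p['pixels'],cv2.COLOR_RGB2HSV)
w=cv2.inRange(hsv,(0,0,170),(180,60,255))|cv2.inRange(hsv,(12,110,60),(32,255,255))
k=np.zeros_like(w); k[205:262,296:350]=255; w&=k
pts=np.argwhere(w>0); print(len(pts),pts.min(0),pts.max(0))
W=np.array([onz(p,rc,108)[:2] for rc in pts])
c,s,a=cv2.minAreaRect(W.astype(np.float32)); print('rect',c,s,a, np.radians(a))
C=[(387,260),(381,319),(322,313)]
Q=np.array([onz(p,(60+r/2,180+x/2),108)[:2] for r,x in C]); e=np.diff(Q,axis=0); print(Q,[(np.linalg.norm(v),np.degrees(np.arctan2(v[1],v[0]))) for v in e],Q[[0,2]].mean(0))
# shoulder disc centre by dark grey? tip of cone
E=np.array(p['extrinsics']);print(-E[:3,:3].T@E[:3,3])
save(p,'w2b.png',(190,280,280,360),6); cv2.imwrite('pics/m.png',w)
```

```text
765 [223 306] [251 338]
rect (519.19482421875, 207.4364471435547) (26.877017974853516, 24.844799041748047) 35.759090423583984 0.6241138654099143
[[517.84 189.08]
 [538.2  204.71]
 [522.03 225.53]] [(np.float64(25.668593665978754), np.float64(37.53062590880669)), (np.float64(26.3634291536713), np.float64(127.83591621053422))] [519.93 207.3 ]
[475.39 275.18 384.81]
```

View pics/w2b.png

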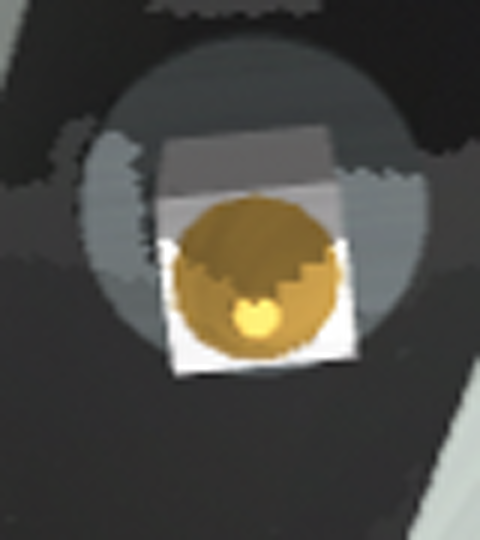

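The zoom shows the neck's top-face corners at about (157,200), (338,183), (357,356) and (175,376) in the crop.

```bash
python3 - <<'E'
from h import *
np.set_printoptions(precision=2,suppress=True)
p=eyes.read_camera('wrist')
C=[(157,200),(338,183),(357,356),(175,376)]
Q=np.array([onz(p,(190+y/6-.5,280+x/6-.5),108)[:2] for x,y in C]); e=np.roll(Q,-1,0)-Q; print(Q.mean(0),[(np.linalg.norm(v),np.degrees(np.arctan2(v[1],v[0]))%90) for v in e])
m=np.array([255,200])  # shoulder disc top z=68: extents x 80..428,y 35..~375
for c in ((254,205),): print(onz(p,(190+c[1]/6-.5,280+c[0]/6-.5),68))
E
python3 to.py 520 207.5 86 2.218
```

```text
[518.74 208.11] [(np.float64(25.542861697705444), np.float64(36.920037007890976)), (np.float64(25.729811591457718), np.float64(38.26139447474251)), (np.float64(26.384813038169245), np.float64(38.01542823039918)), (np.float64(26.228211085227688), np.float64(36.40706072439092))]
[518.07 208.87  68.  ]
shift [-0.059  0.004  2.149] turn first-axes -1.13 units; t 12.2 pos [517.9 210.4 214.9] rot [ 3.1414 -0.      2.1193] q [ 0.27  0.4   1.72  0.    1.02 -0.28]
```

```bash
python3 -m inch '[[[-0.044,-0.005,0.2],0,-1],[[0,0,0.5],-0.6,-1],[[0,0,0.6],-0.6,-1],[[0,0,0.5],0,-1],[[0,0,0.3],0,-1],[[0,0,0.2],0,-1],[[0,0,0.048],0,-1],[[0,0,0],0,1],[[0,0,0],0,1],[[0,0,0],0,1]]' && python3 -m inch '[[[0,0,0],0,1],[[0,0,0],0,1],[[0,0,0],0,1],[[0,0,0],0,1],[[0,0,0],0,1],[[0,0,0],0,1],[[0,0,0],0,1],[[0,0,0],0,1],[[0,0,0],0,1],[[0,0,0],0,1]]'; python3 to.py 519 208 74 2.2236
```

```text
t: 13.45
eef_pos: [519.0, 208.7, 74.4]
tcp_rot: [3.141, 0.0, 2.225]
ft_force: [0.5, 0.8, -0.7]
opening: 0.737
grip_force: 0.0
t: 14.7
eef_pos: [519.0, 208.6, 74.0]
tcp_rot: [3.141, 0.0, 2.225]
ft_force: [1.3, 0.8, -0.7]
opening: 0.271
grip_force: 30.0
shift [-0.008 -0.006 -0.   ] turn first-axes 0.01 units; t 14.7 pos [519.  208.6  74. ] rot [3.1413e+00 1.0000e-04 2.2248e+00] q [ 0.26  0.58  1.86  0.    0.7  -0.39]
```

```bash
python3 -m inch '[[[0,0,0],0,-1],[[0,0,0],0,-1],[[0,0,0],0,-1],[[0,0,0],0,-1],[[0,0,0],1,-1],[[0,0,0],1,-1],[[0,0,0],1,-1],[[0,0,0],1,-1],[[0,0,0],1,-1],[[0,0,0],1,-1]]' && python3 -m inch '[[[0,0,0],1,-1],[[0,0,0],1,-1],[[0,0,0],1,-1],[[0,0,0],1,-1],[[0,0,0],1,-1],[[0,0,0],1,-1],[[0,0,0],1,-1],[[0,0,0],1,-1],[[0,0,0],1,-1],[[0,0,0],1,-1]]' && python3 to.py 519 208.6 74 0.6540
```

```text
t: 15.95
eef_pos: [518.8, 208.6, 73.9]
tcp_rot: [-3.142, -0.0, 1.698]
ft_force: [-0.1, -0.8, -0.1]
opening: 1.001
grip_force: 0.0
t: 17.2
eef_pos: [518.9, 208.6, 73.9]
tcp_rot: [-3.142, -0.0, 0.826]
ft_force: [1.1, -0.1, -0.1]
opening: 1.004
grip_force: 0.0
shift [ 0.001  0.002 -0.001] turn first-axes 1.97 units; t 17.2 pos [518.9 208.6  73.9] rot [-3.1415 -0.      0.8256] q [0.26 0.58 1.86 0.   0.7  1.01]
```

Now the last 10° of turn, then I'll close, lift and check.

```bash
python3 -m inch '[[[0,0,0],1,-1],[[0,0,0],0.97,-1],[[0,0,0],0,1],[[0,0,0],0,1],[[0,0,0],0,1],[[0,0,0],0,1],[[0,0,0],0,1],[[0,0,0],0,1],[[0,0,0],0,1],[[0,0,0],0,1]]' && python3 -m inch '[[[0,0,0],0,1],[[0,0,0],0,1],[[0,0,-0.1],0,1],[[0,0,-0.3],0,1],[[0,0,-0.5],0,1],[[0,0,-0.5],0,1],[[0,0,-0.5],0,1],[[0,0,-0.4],0,1],[[0,0,0],0,1],[[0,0,0],0,1]]' && python3 to.py 521.5 -174.8 200 0.216
```

```text
t: 18.45
eef_pos: [518.8, 208.7, 74.0]
tcp_rot: [-3.141, -0.0, 0.657]
ft_force: [-0.6, 0.1, 0.3]
opening: 0.275
grip_force: 30.0
t: 19.7
eef_pos: [518.3, 208.4, 210.9]
tcp_rot: [-3.141, 0.001, 0.657]
ft_force: [-0.0, 0.3, -5.4]
opening: 0.273
grip_force: 30.0
shift [-3.856  5.091  0.184] turn first-axes 5.05 units; t 19.7 pos [518.3 208.4 210.9] rot [-3.141e+00  1.500e-03  6.565e-01] q [0.26 0.4  1.73 0.   1.01 1.18]
```

```bash
python3 -m inch '[[[-0.38,0.5,0],0,1],[[-0.55,0.727,0],0,1],[[-0.55,0.727,0],0,1],[[-0.55,0.727,0],0,1],[[-0.55,0.727,0],0,1],[[-0.55,0.727,0],0,1],[[-0.55,0.727,0],0,1],[[-0.34,0.4,0],0,1],[[0,0,0],1,1],[[0,0,0],1,1]]' && python3 -m inch '[[[0,0,0],1,1],[[0,0,0],1,1],[[0,0,0],1,1],[[0,0,0],0.05,1],[[0,0,0.2],0,1],[[0,0,0],0,1],[[0,0,0],0,1],[[0,0,0],0,1],[[0,0,0],0,1],[[0,0,0],0,1]]' && python3 to.py 522 -173.4 200 0.216
python3 - <<'E'
from ring import *
np.set_printoptions(precision=2,suppress=True)
s=env.state();o=np.array(s['eef_pos'])-[0,0,14]
p=eyes.read_camera('scene'); save(p,'s2.png',(130,280,100,300),4)
print('ring',hexfit(p,(521.5,-175),(170,245,140,230)))
print('expected arbor origin,tip,cone(r,c)',proj(p,[o,o-[0,0,52],o+[0,0,4]]))
for n in('arbor','arbor_tip'): print(n,[(round(d['score'],2),d['centre']) for d in eyes.spot_point(n,p)[:2]])
E
```

```text
t: 20.95
eef_pos: [519.9, -189.1, 210.2]
tcp_rot: [-3.139, 0.002, 0.478]
ft_force: [1.0, 0.5, -4.5]
opening: 0.272
grip_force: 30.0
t: 22.2
eef_pos: [520.6, -188.7, 200.0]
tcp_rot: [3.141, -0.0, 0.216]
ft_force: [0.4, 0.1, -5.3]
opening: 0.272
grip_force: 30.0
shift [ 0.078 -0.244  0.001] turn first-axes -0.0 units; t 22.2 pos [ 520.6 -188.7  200. ] rot [ 3.1415e+00 -3.0000e-04  2.1600e-01] q [-0.47  0.41  1.75  0.    0.98  0.89]
ring (array([ 517.57, -174.19,    0.82]), np.float64(0.1655428186109238))
expected arbor origin,tip,cone(r,c) [[167.21 168.63]
 [192.41 173.33]
 [165.2  168.26]]
arbor [(0.66, [252.2, 353.2]), (0.65, [164.9, 165.9])]
arbor_tip [(0.63, [190.4, 173.0])]
```

View pics/s2.png

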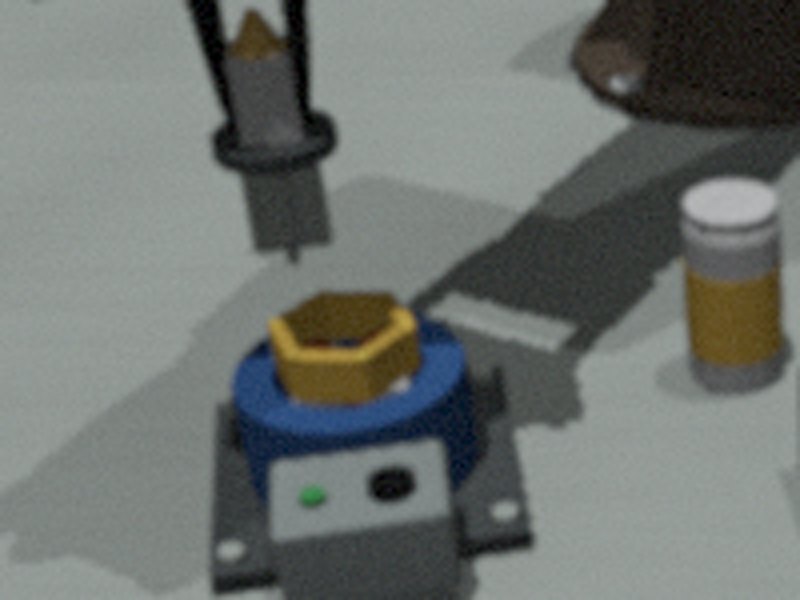

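The scene crop shows the arbor's shoulder at x 213–337, ring at x 270–421, drum at x 233–468. So the arbor sits roughly 15 mm to −y of the ring. Next I'll turn these columns into y.

Run:
```python
from h import *
np.set_printoptions(precision=2,suppress=True)
p=eyes.read_camera('scene')
hsv=cv2.cvtColor(p['pixels'],cv2.COLOR_RGB2HSV)
def ext(m,box):
    k=np.zeros_like(m);k[box[0]:box[1],box[2]:box[3]]=255; q=np.argwhere(m&k); 
    return q.min(0),q.max(0),len(q)
y=cv2.inRange(hsv,(14,110,40),(35,255,255)); b=cv2.inRange(hsv,(100,130,40),(130,255,255))
print('yellow',ext(y,(195,240,150,215)),'blue',ext(b,(200,250,150,225)))
for c in [(522,-173),(521,-175.8)]:
    a=np.radians(30+60*np.arange(6))-.048; r=31/np.cos(np.pi/6)
    H=np.concatenate([np.c_[c[0]+r*np.cos(a),c[1]+r*np.sin(a),np.full(6,z)] for z in(70,94)]); q=proj(p,H)
    t=np.linspace(0,6.28,200); d=proj(p,np.concatenate([np.c_[c[0]+56*np.cos(t),c[1]+56*np.sin(t),np.full(200,z)] for z in(70,12)]))
    print(c,'hex',q.min(0),q.max(0),'drum',d.min(0),d.max(0))
s=env.state();o=np.array(s['eef_pos'])-[0,0,14]
S=proj(p,np.concatenate([np.c_[o[0]+28*np.cos(t),o[1]+28*np.sin(t),np.full(200,o[2]+z)] for z in(0,8)])); print('shoulder pred',S.min(0),S.max(0))
g=cv2.cvtColor(p['pixels'],cv2.COLOR_RGB2GRAY); print(g[163:167,148:192])
```

```text
yellow (array([204, 168]), array([230, 204]), 767) blue (array([210, 159]), array([249, 218]), 962)
(522, -173) hex [202.57 166.4 ] [230.75 204.97] drum [206.57 157.09] [263.07 219.24]
(521, -175.8) hex [202.32 165.07] [230.46 203.62] drum [206.33 155.77] [262.76 217.93]
shoulder pred [156.46 151.89] [174.45 184.44]
[[148 149 149 144 124  86  49  21  12  12  10  41  59  70  67  66  73  73
   70  79  80  85  84  89  87  89  80  65  36  21  19  20  34  33  16  48
  109 145 153 150 148 151 152 152]
 [151 151 151 140 114  67  34  22  25  23  24  43  57  64  74  69  74  71
   78  85  83  85  91  90  84  85  79  66  44  29  40  35  43  41  28  50
  109 141 154 151 152 150 152 152]
 [152 147 146 144 112  67  19  14  14  17  15  33  54  64  66  66  65  64
   70  83  79  76  78  77  78  75  76  69  55  52  48  51  41  37  30  50
  106 140 151 151 151 151 148 149]
 [151 152 151 144 124  74  31   7  25  29  24  29  40  53  52  53  49  58
   54  65  73  69  63  64  66  71  59  63  61  62  54  44  38  26  34  61
  113 145 149 150 151 151 149 151]]
```

```bash
python3 -m inch '[[[0.04,-0.12,0],0,1],[[0.04,-0.13,0],0,1],[[0,0,0.2],0,1],[[0,0,0.25],0,1],[[0,0,0.25],0,1],[[0,0,0.15],0,1],[[0,0,0.067],0,1],[[0,0,0],0,1],[[0,0,0],0,1],[[0,0,0],0,1]]' && python3 to.py 522.1 -173 145 0.216 && python3 -m inch '[[[0,0,0.05],0,1],[[0,0,0.05],0,1],[[0,0,0.03],0,1],[[0,0,0.03],0,1],[[0,0,0.03],0,1],[[0,0,0.03],0,1],[[0,0,0.03],0,1],[[0,0,0],0,1],[[0,0,0],0,1],[[0,0,0],0,1]]'
```

```text
t: 23.65
eef_pos: [522.2, -173.1, 145.3]
tcp_rot: [3.141, -0.001, 0.216]
ft_force: [0.0, -0.1, -4.9]
opening: 0.27
grip_force: 30.0
shift [-0.001 -0.002  0.005] turn first-axes -0.0 units; t 23.65 pos [ 522.2 -173.1  145.3] rot [ 3.1412e+00 -6.0000e-04  2.1600e-01] q [-0.44  0.47  1.82  0.    0.85  0.91]
t: 24.9
eef_pos: [522.1, -173.0, 130.0]
tcp_rot: [3.142, -0.0, 0.216]
ft_force: [0.7, -0.9, -4.5]
opening: 0.271
grip_force: 30.0
```

```bash
python3 -m inch '[[[0,0,0.04],0,1],[[0,0,0.04],0,1],[[0,0,0.04],0,1],[[0,0,0.04],0,1],[[0,0,0.04],0,1],[[0,0,0.04],0,1],[[0,0,0.04],0,1],[[0,0,0],0,1],[[0,0,0],0,1],[[0,0,0],0,1]]' && python3 to.py 522.1 -173 108 0.216
```

```text
t: 26.15
eef_pos: [522.2, -173.0, 113.3]
tcp_rot: [3.141, -0.0, 0.216]
ft_force: [-1.6, 0.2, 4.9]
opening: 0.273
grip_force: 30.0
shift [-0.001 -0.001  0.089] turn first-axes -0.0 units; t 26.15 pos [ 522.2 -173.   113.3] rot [ 3.1414e+00 -4.0000e-04  2.1590e-01] q [-0.44  0.51  1.85  0.    0.78  0.91]
```

```bash
python3 -m inch '[[[0,0,0.03],0,1],[[0,0,0.03],0,1],[[0,0,0.02],0,1],[[0,0,0.01],0,1],[[0,0,0.01],0,1],[[0,0,0],0,1],[[0,0,0],0,1],[[0,0,0],0,1],[[0,0,0],0,1],[[0,0,0],0,1]]' && python3 to.py 522.1 -173 108 0.216
```

```text
t: 27.4
eef_pos: [522.2, -173.1, 107.9]
tcp_rot: [3.141, -0.001, 0.216]
ft_force: [-3.5, 1.1, 12.7]
opening: 0.273
grip_force: 30.0
shift [-0.001 -0.002 -0.002] turn first-axes -0.0 units; t 27.4 pos [ 522.2 -173.1  107.9] rot [ 3.1411e+00 -7.0000e-04  2.1600e-01] q [-0.44  0.52  1.85  0.    0.77  0.91]
```

```bash
python3 -m inch '[[[0,0,0.01],0,1],[[0,0,0.005],0,1],[[0,0,0],0,1],[[0,0,0],0,1],[[0,0,0],0,1],[[0,0,0],0,1],[[0,0,0],0,1],[[0,0,0],0,1],[[0,0,0],0,1],[[0,0,0],0,1]]' && python3 to.py 522.1 -173 108 0.216
python3 - <<'E'
from h import *
p=eyes.read_camera('scene'); save(p,'s3.png',(150,270,120,260),5)
E
```

```text
t: 28.65
eef_pos: [522.2, -173.1, 107.9]
tcp_rot: [3.141, -0.001, 0.216]
ft_force: [-6.8, 3.1, 22.5]
opening: 0.274
grip_force: 30.0
shift [-0.002 -0.002 -0.002] turn first-axes 0.0 units; t 28.65 pos [ 522.2 -173.1  107.9] rot [ 3.1407e+00 -1.2000e-03  2.1600e-01] q [-0.44  0.52  1.85  0.    0.76  0.91]
```

View pics/s3.png

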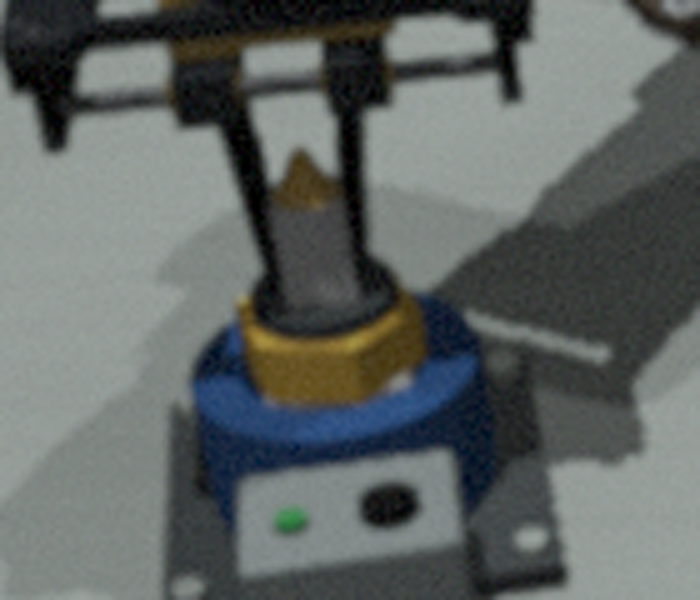

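The scene crop shows the shoulder disc, at about (325,300), flat on the yellow ring with no gap. The last push raised the force from 12.7 to 22.5 N with no change in z, so the arbor is home. I'm handing it in.

```bash
python3 -c "
from cell import env
print(env.job_done())"
```

```text
the job is handed in; nothing more can be done
None
```

I turned the lock ring to its stop, slid the arbor fully home with its shoulder flat on the ring, and handed the job in at 28.7 s while still pressing it down with about 22 N; I did not re-check the spare, can, hammer and magnet at the end, but no move went near them.

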